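# Unpack a square pot and show its barcode to the scanner

### The arm

A 6-joint arm with a two-finger parallel gripper is mounted at the origin on the work surface. World frame = base frame: x ahead of the robot, y to its left, z up, the work surface at z = 0. Lengths are in m, angles in degrees, forces in N, time in s.
With the tool pointing down it reaches from about 0.35 to 0.875 m from the base axis. Payload 4.2 kg.
Tool frame: the origin (TCP) lies midway between the tips of the shut fingers; the grasp point (between the pads) lies 19 mm behind it; z points along the fingers, y is the line along which they close (so a half turn about z gives the same grasp; the last joint's range is limited). The gripper opens to 87 mm and grips with 3 to 60 N. Pads are 19 mm wide; open, the fingers measure 117 mm over their backs; the gripper's body (75 mm by 190 mm) begins 51 mm behind the grasp point.
Start: joints at [-49.068, 22.042, 0.453, 0, -68.411, -14.817], TCP at [0.275, -0.561, 0.223] pointing down, gripper open.
Joint ranges: [-179.83, 179.83], [-69.29, 118.12], [-61.27, 80.66], [-181.25, 117.63], [-171.15, -9.14], [-177.46, 177.46]. Speed limits (degrees/s): [159.86, 159.86, 180, 180, 180, 180].

### API

Orientations are given as a 3x3 rotation matrix whose columns are the frame's x, y, z axes.
In Python, from station import r, cams gives the robot as it stands.
- The arm moves only by the tool play_rows, never from a script. Its argument "commands" is text: rows parted by semicolons, each of 6 numbers parted by spaces: the shift along the world's x, y, z normalised to -1 to 1, where 1 is 30 mm, then the turn, a rotation vector about the world's x, y, z normalised to -1 to 1, where 1 is 0.15 rad. A call has 1 to 20 rows; each row shifts and turns the commanded pose from where the row before left it; what a row does not reach is not made up. A row lasts 1/10 s, in which the tool goes at most 50 mm and 8.59 degrees, less where a joint would pass 70% of its speed; a pose out of reach is approached as far as the arm can. A call with a number of a shift or a turn outside -1 to 1 is refused whole. A call with a gripper value outside its range is refused whole. "grip" is the finger opening in mm, from 0 to 87, set as the call begins (left out, the last holds). The fingers move at their own pace and stop on an object; the grip force is fixed at half the most. Time passes only in rows, so rows that do not move let the fingers close. It gives the time, the measured TCP pose, the force, the opening and the grip force at its end, in the units of the state.
- r.sense(): the state, without advancing time (a new reading comes with each control period).
- cams.capture(name): name is "scene" or "top" or "wrist"; returns (picture, depth): 400x640x3 uint8, blue, green, red; 400x640 float32, m along the optical axis (not along the pixel's ray), 0 where there is no reading.
- cams.camera_info(name): a dict with "mtx" (3x3 intrinsics, pixels), "R" (3x3) and "t" (3): a world point X has camera coordinates R X + t. Camera axes: x right, y down, z forward; pixel columns grow to the right and rows downward; lengths in m; the calibration is good to about 2 mm. A picture is of the moment at which its call begins: read the wrist's pose just before it. camera_info takes no time and is no camera call; for the wrist camera it gives the pose at the moment of the call.
- r.finish_job(): hands the job in; it is judged then, once.
The state is a dict: "time_s": time; "joints": joint angles; "joint_velocities": joint speeds; "effort": joint torques, N m; "tcp_pos": TCP position; "ee_rot": TCP orientation; "wrist_force": force on the tool from outside, world axes, zero at the start; "moment": the same for the moment, N m; "gripper_width": opening from 0.0 (shut) to 1.0 (fully open); "gripper_force": force on a finger pad.
Only numpy, scipy, OpenCV 4.12 (cv2) and the standard library are available. Lean on these libraries where they do the work, as an engineer would, in place of code of your own. Each camera call takes 0.05 s, during which the arm holds its last target. There are 200 camera calls.

### The job

A block of packing foam lies across the mouth of the square pot in the foam tray: take it off and put it in the waste carton. Then draw the square pot out of its pocket, turn it so that the barcode on its underside squarely faces the scanner's window, straight in front of the window and about 10 cm from it, and finish holding it there, still raised and gripped. Leave the round pots in their pockets, and do not bump the scanner with the pot.

Things in the scene. Friction and masses are not known exactly. Their poses are not given: they have to be found in the camera images.
- foam_center (a point): centre of the loose block of firm dark grey packing foam, 64 (its x) x 40 (its y) x 46 mm high, about 14 g, z up; it lies loose and roughly centred across the rim of the square pot, up to 0.35 rad askew, so grip it across the 40 mm with the fingertips kept above the pot's rim
- pot_center (a point): centre (half-way up) of the square terracotta pot, the only square one: 60 x 60 x 75 mm high, walls 6 mm thick, floor 8 mm, open at the top; x and y square to its sides, z from its floor to its mouth; about 0.17 to 0.34 kg. At the start it stands upright in one of the tray's pockets and its top 38 mm stick out above the tray; it can be gripped across two opposite sides there
- pot_base (a point): middle of the square pot's underside, where the barcode sticker is; same axes as pot_center, 37.5 mm below it, so its -z points out of the underside
- tray: white foam packing tray that does not move, 240 (x) x 350 (y) x 50 mm high, origin at the centre of its underside on the table; six square pockets 66 mm wide and 37 mm deep (floor 13 mm above the table) at x = -55 and +55 and y = -110, 0 and +110 mm; five hold a pot
- bin: open waste carton of cardboard that does not move, 200 (x) x 240 (y) x 130 mm high, walls and floor 5 mm, origin at the centre of its underside on the table, with two flat scraps on its floor
- scanner: the hands-free barcode scanner, which does not move: round black foot 104 mm across (origin at its centre, underside on the table), stem, and a grey head 84 x 84 x 46 mm tilted to look 40 degrees upward; it reaches 185 mm above the table; with yaw 0 it looks towards -x
- window (a point): middle of the scanner's dark window, the 84 x 84 mm front face of the head, about 150 mm above the table; its -x axis points straight out of the window (toward the robot's side and 40 degrees upward), its y lies level
- round_a_center (a point): centre (half-way up) of a straight round terracotta pot, 60 mm across, 70 mm high, in another pocket of the tray
- round_b_center (a point): centre (half-way up) of a tapered round terracotta pot, 62 mm across the rim, 65 mm high, in another pocket
- round_c_center (a point): centre (half-way up) of a bellied round white pot, 62 mm across, 60 mm high, in another pocket
- round_d_center (a point): centre (half-way up) of a round blue pot with a flared rim, 62 mm across, 62 mm high, in another pocket
Things that resemble listed ones, but are neither listed nor needed, are in the scene too. Leave any purple or red look-alike of the part that bears foam_center alone.

How it is judged:
By the outcome, as a careful person would: the job done as asked, in the order asked, and still so for the second after the job is handed in, while the arm keeps its last pose, push and grip.
It also fails if it takes over 64 s, if anything falls off the work surface, if the arm or the gripper's body presses on something with over 40 N, if the wrist force passes 120 N, or if a joint passes its speed limit or range.

## Working session

There is one attempt and no reset: what is moved stays moved. The work goes in short steps, Python scripts to look and compute and a tool call to move; the robot and the scene stay as the last step left them, time stands still between calls to the robot, and variables do not carry over. Pictures are saved under pics/ and viewed, at most 10 in all, crops included, and the job is handed in when it is done.

Besides the shell and the picture viewer there is one more tool, called after ">>>" as name(argument=value, ...) on one line, values as JSON. play_rows: Moves the arm, as the interface text tells. Scaled input: -1 to 1 covers 30 mm each way for a shift and 0.15 rad each way for a turn. Its arguments: {"type":"object","properties":{"commands":{"type":"string"},"grip":{"type":"number"}},"required":["commands"]}

```bash
ls; mkdir -p pics
python3 - <<'E'
from station import r,cams
import cv2,numpy as np
s=r.sense();print(s['time_s'],s['tcp_pos'],s['ee_rot'])
ims=[]
for n in("scene","top"):
    p,d=cams.capture(n);cv2.imwrite(f'pics/{n}.png',p);np.savez(f'pics/{n}.npz',p=p,d=d,**cams.camera_info(n))
    i=cams.camera_info(n);print(n,i,(d>0).mean())
E
```

```text
pics
0.0 [ 0.27485057 -0.56065008  0.22147306] [[-8.98006044e-01 -4.39981965e-01 -1.00762551e-03]
 [-4.39983115e-01  8.98004006e-01  1.91422784e-03]
 [ 6.26260161e-05  2.16232638e-03 -9.99997660e-01]]
scene {'mtx': array([[431.49271479,   0.        , 326.40520745],
       [  0.        , 431.49271479, 197.95793284],
       [  0.        ,   0.        ,   1.        ]]), 'R': array([[ 0.81088631,  0.58503914, -0.01387813],
       [ 0.3536372 , -0.50877399, -0.78491385],
       [-0.46626616,  0.63156807, -0.61944947]]), 't': array([-0.44825481, -0.07117185,  1.61253316])} 0.99469921875
top {'mtx': array([[378.39550189,   0.        , 318.68551773],
       [  0.        , 378.39550189, 195.47198855],
       [  0.        ,   0.        ,   1.        ]]), 'R': array([[ 0.02448769, -0.99969124, -0.0042157 ],
       [-0.99379865, -0.02388539, -0.10859892],
       [ 0.10846469,  0.00684889, -0.99407671]]), 't': array([0.00376391, 0.57222098, 0.9903885 ])} 0.99625
```

View pics/scene.png

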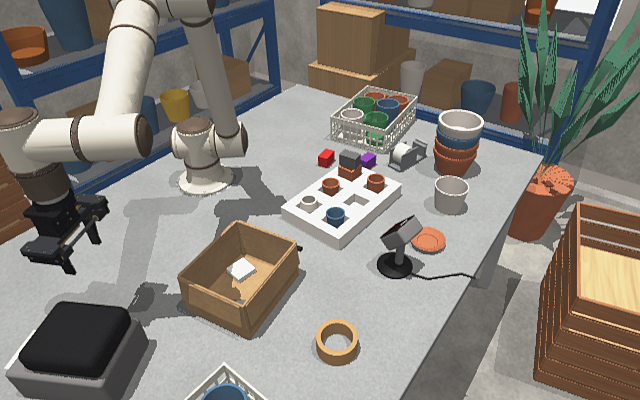

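View pics/top.png

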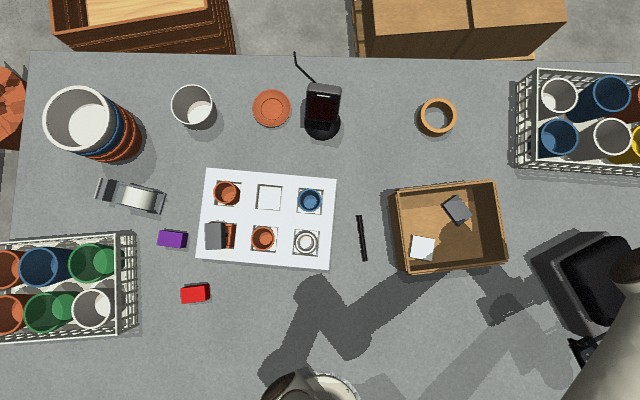

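The scene view shows the foam-covered square pot at about (349,165). The top view shows the foam at (215,235), the carton at (450,227), the scanner at (322,105) and the tray's centre at (266,220).

```bash
cat > h.py <<'E'
import numpy as np,cv2
def cloud(d,K,R,t):
    v,u=np.mgrid[:d.shape[0],:d.shape[1]]
    c=np.dstack([(u-K[0,2])/K[0,0]*d,(v-K[1,2])/K[1,1]*d,d])
    return (c-t)@R
def load(n):
    z=np.load(f'pics/{n}.npz');return z['p'],z['d'],cloud(z['d'],z['mtx'],z['R'],z['t'])
def rect(P):
    (c,wh,a)=cv2.minAreaRect((P[:,:2]*1000).astype(np.float32));return np.round(c,1),np.round(wh,1),round(a,1),len(P)
E
python3 - <<'E'
from h import *
p,d,P=load('top')
def reg(P,u0,u1,v0,v1,zl,zh,extra=None):
    m=np.zeros(d.shape,bool);m[v0:v1,u0:u1]=1
    m&=(P[...,2]>zl)&(P[...,2]<zh)
    if extra is not None:m&=extra
    n,l,st,_=cv2.connectedComponentsWithStats(m.astype(np.uint8))
    return l==1+st[1:,4].argmax()
hsv=cv2.cvtColor(p,cv2.COLOR_BGR2HSV)
print('table z',np.median(P[300:330,60:200,2]))
for nm,a in dict(tray=(180,350,155,285,.04,.06),foam=(190,250,205,260,.122,.145),binrim=(380,520,170,285,.12,.14),foot=(290,350,60,145,.004,.04),head=(290,350,60,145,.09,.2)).items():
    m=reg(P,*a);print(nm,rect(P[m]),'z',np.percentile(P[m][:,2],[5,50,95]).round(4),P[m].mean(0).round(4))
m=reg(P,290,350,60,145,.09,.2);Q=P[m]
# plane fit window
for i in range(5):
    c=Q.mean(0);n=np.linalg.svd(Q-c)[2][2];e=(Q-c)@n;print(c.round(4),n.round(3),np.abs(e).max(),len(Q));Q=Q[np.abs(e)<max(.003,np.abs(e).max()*.6)]
sat=(hsv[...,1]>100)&((hsv[...,0]<15))
pt=np.zeros(d.shape,bool);pt[205:260,190:250]=1
mm=pt&sat&(P[...,2]>.08)&(P[...,2]<.096);print('rim',rect(P[mm]))
p,d,P=load('scene')
print('scene table',np.median(P[270:300,320:360,2]))
m=reg(P,325,375,140,180,.122,.145);print('foam',rect(P[m]),P[m].mean(0))
m=reg(P,375,430,205,285,.09,.2);Q=P[m];print('head',Q.mean(0),Q.min(0),Q.max(0))
for n in('scene','top'):
    q=load(n)[0];
    c=q[130:190,320:385] if n=='scene' else q[200:262,185:255]
    cv2.imwrite(f'pics/c_{n}.png',cv2.resize(c,None,fx=8,fy=8,interpolation=cv2.INTER_NEAREST)[:600])
    c
E
```

```text
table z 0.0061314708741819456
tray (array([508.3, 155.5]), array([350.8, 240.7]), 86.2, 8298) z [0.0462 0.0493 0.0523] [0.5073 0.1514 0.0493]
foam (array([457.5, 269.5]), array([63.9, 40.1]), 5.5, 463) z [0.1292 0.133  0.1356] [0.4572 0.2685 0.1327]
binrim (array([ 495.5, -304.5]), array([209. , 251.3]), 8.1, 1572) z [0.1224 0.1289 0.1319] [ 0.4926 -0.3068  0.1284]
foot (array([766.1,  11.4]), array([ 64.8, 102.8]), 8.4, 529) z [0.0065 0.0129 0.0196] [0.761  0.0143 0.0131]
head (array([792.7,  13.4]), array([83.9, 85.9]), 82.9, 1289) z [0.1232 0.1589 0.1788] [0.7853 0.0137 0.1552]
[0.7853 0.0137 0.1552] [-0.624  0.063  0.779] 0.03454262699187045 1289
[0.7834 0.0139 0.1556] [-0.665  0.069  0.744] 0.024100948628311965 1217
[0.7816 0.0142 0.1556] [-0.697  0.075  0.714] 0.017173743864323833 1141
[0.7801 0.0145 0.155 ] [-0.722  0.082  0.687] 0.012355057534939085 1091
[0.7788 0.0146 0.1544] [-0.738  0.084  0.669] 0.008574828216988883 1043
rim (array([460.8, 265.4]), array([55., 59.]), 86.2, 87)
scene table 0.0021701051923667947
foam (array([459., 269.]), array([67.9, 44.8]), 3.8, 188) [0.46136732 0.26625743 0.13303194]
head [ 0.80172677 -0.00284505  0.15534503] [ 0.74531596 -0.03299684  0.09059677] [0.83856622 0.05524368 0.18618261]
```

Run:
```python
from h import *
p,d,P=load('top')
m=np.zeros(d.shape,bool);m[60:145,290:350]=1
m&=(P[...,2]>.09)&(P[...,2]<.2);Q=P[m]
n=np.array([-.76,.08,.643]);c=np.percentile(Q@n,60)
for i in range(20):
    k=np.abs(Q@n-c)<.004;C=Q[k].mean(0);n=np.linalg.svd(Q[k]-C)[2][2];n*=np.sign(n[2]);c=C@n
print(n,C,k.sum())
y=np.cross([0,0,1],n);y/=np.linalg.norm(y);z=np.cross(n,y)
q=np.c_[(Q[k]-C)@y,(Q[k]-C)@z]*1000
r=cv2.minAreaRect(q.astype(np.float32));print(r,C+(r[0][0]*y+r[0][1]*z)/1000)
```

```text
[-0.75792197  0.08765193  0.64642976] [0.77675244 0.01520978 0.15279474] 949
((-0.078887939453125, -1.6077613830566406), (79.70022583007812, 81.2746353149414), 0.2580620348453522) [0.77572908 0.01540754 0.15156807]
```

>>> play_rows(commands="0.3 1 0 0 0 -0.12;0.3 1 0 0 0 -0.12;0.3 1 0 0 0 -0.12;0.3 1 0 0 0 -0.12;0.3 1 0 0 0 -0.12;0.3 1 0 0 0 -0.12;0.3 1 0 0 0 -0.12;0.3 1 0 0 0 -0.12;0.3 1 0 0 0 -0.12;0.3 1 0 0 0 -0.12;0.3 1 0 0 0 -0.12;0.3 1 0 0 0 -0.12;0.3 1 0 0 0 -0.12;0.3 1 0 0 0 -0.12;0.3 1 0 0 0 -0.12;0.3 1 0 0 0 -0.12;0.3 1 0 0 0 -0.12;0.3 1 0 0 0 -0.12;0.3 1 0 0 0 -0.12;0.3 1 0 0 0 -0.12", grip=87)

```text
time_s: 2.1
tcp_pos: [0.455, 0.0401, 0.2223]
ee_rot: [[-0.995, -0.095, -0.001], [-0.095, 0.995, -0.0], [0.001, 0.0, -1.0]]
wrist_force: [0.7, -0.0, 0.4]
gripper_width: 0.999
gripper_force: 0.0
```

>>> play_rows(commands="0 1 0 0 0 0;0 1 0 0 0 0;0 1 0 0 0 0;0 1 0 0 0 0;0 1 0 0 0 0;0 1 0 0 0 0;0.1 1 0 0 0 0;0 0.6 0 0 0 0;0 0 0 0 0 0;0 0 0 0 0 0")

```text
time_s: 3.1
tcp_pos: [0.4577, 0.2665, 0.2221]
ee_rot: [[-0.995, -0.096, -0.001], [-0.096, 0.995, -0.001], [0.001, -0.001, -1.0]]
wrist_force: [-0.5, -0.4, -0.2]
gripper_width: 1.0
gripper_force: 0.0
```

Run:
```python
from station import r,cams
from h import *
s=r.sense();i=cams.camera_info('wrist');p,d=cams.capture('wrist');cv2.imwrite('pics/w1.png',p)
print(s['joints'],s['tcp_pos'],i['R'],-i['R'].T@i['t'])
P=cloud(d,i['mtx'],i['R'],i['t'])
m=(P[...,2]>.122)&(P[...,2]<.145)&(np.hypot(P[...,0]-.458,P[...,1]-.269)<.05)&(d>.0)
print(rect(P[m]),np.median(P[m][:,2]))
```

```text
[ 4.77611964e+01  1.28151578e+01 -1.28740190e+01 -1.33344510e-02
 -6.43944741e+01 -1.32251377e+02] [0.45769461 0.266457   0.22208796] [[-9.49928915e-02  9.95477924e-01 -2.31371320e-04]
 [ 9.63056116e-01  9.19578890e-02  2.53113935e-01]
 [ 2.51990611e-01  2.38212010e-02 -9.67436449e-01]] [0.38975236 0.26033517 0.38467171]
(array([458.9, 273. ]), array([64.2, 39.5]), 4.7, 3200) 0.13436031135382076
```

View pics/w1.png

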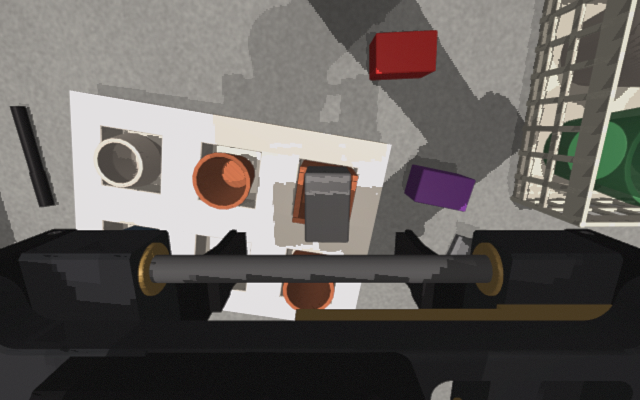

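The wrist view shows the foam at about (328,205) on the square pot, with the round pot to its left at (223,180). Descending to grip the foam.

>>> play_rows(commands="0.02 0.15 -0.9 0 0 0;0 0 -0.9 0 0 0;0 0 -0.9 0 0 0;0 0 -0.9 0 0 0;0 0 -0.5 0 0 0;0 0 0 0 0 0;0 0 0 0 0 0")

```text
time_s: 3.85
tcp_pos: [0.4591, 0.2707, 0.1002]
ee_rot: [[-0.995, -0.095, 0.001], [-0.095, 0.995, 0.0], [-0.001, 0.0, -1.0]]
wrist_force: [0.2, -1.0, 0.5]
gripper_width: 1.002
gripper_force: 0.0
```

>>> play_rows(commands="0 0 0 0 0 0;0 0 0 0 0 0;0 0 0 0 0 0;0 0 0 0 0 0;0 0 0 0 0 0;0 0 0 0 0 0;0 0 0 0 0 0;0 0 0 0 0 0;0 0 0 0 0 0;0 0 0 0 0 0", grip=30)

```text
time_s: 4.85
tcp_pos: [0.4587, 0.2714, 0.0996]
ee_rot: [[-0.995, -0.096, 0.0], [-0.096, 0.995, 0.0], [-0.0, 0.0, -1.0]]
wrist_force: [0.2, -0.4, 0.0]
gripper_width: 0.456
gripper_force: 30.0
```

>>> play_rows(commands="0 0 0.6 0 0 0;0 0 1 0 0 0;0 0 1 0 0 0;0 0 1 0 0 0;0 -0.4 0.6 0 0 0;0.06 -1 0 0 0 0;0.06 -1 0 0 0 0;0.06 -1 0 0 0 0;0.06 -1 0 0 0 0;0.06 -1 0 0 0 0;0.06 -1 0 0 0 0;0.06 -1 0 0 0 0;0.06 -1 0 0 0 0;0.06 -1 0 0 0 0;0.06 -1 0 0 0 0;0.06 -1 0 0 0 0;0.06 -1 0 0 0 0;0.06 -1 0 0 0 0;0.06 -1 0 0 0 0;0.06 -1 0 0 0 0")

```text
time_s: 6.85
tcp_pos: [0.4855, -0.1919, 0.2255]
ee_rot: [[-0.995, -0.096, -0.0], [-0.096, 0.995, 0.0], [0.0, 0.0, -1.0]]
wrist_force: [0.5, -0.3, -0.0]
gripper_width: 0.461
gripper_force: 30.0
```

>>> play_rows(commands="0.06 -1 0 0 0 0;0.06 -1 0 0 0 0;0.06 -1 0 0 0 0;0.06 -0.8 0 0 0 0;0 0 0 0 0 0;0 0 -1 0 0 0;0 0 -1 0 0 0;0 0 -1 0 0 0;0 0 -1 0 0 0;0 0 -0.8 0 0 0;0 0 0 0 0 0;0 0 0 0 0 0")

```text
time_s: 8.05
tcp_pos: [0.4932, -0.3044, 0.082]
ee_rot: [[-0.995, -0.097, -0.0], [-0.097, 0.995, -0.0], [0.0, -0.0, -1.0]]
wrist_force: [0.7, -0.2, 0.1]
gripper_width: 0.454
gripper_force: 30.0
```

Run:
```python
from station import r,cams
from h import *
s=r.sense();print(s['joints'],s['tcp_pos'],s['gripper_width'])
p,d=cams.capture('top');i=cams.camera_info('top');np.savez('pics/top2.npz',p=p,d=d,**i)
p2,d2=cams.capture('scene');i=cams.camera_info('scene');P=cloud(d2,i['mtx'],i['R'],i['t'])
cv2.imwrite('pics/v2.png',np.vstack([cv2.resize(p[150:300,150:530],(760,300)),cv2.resize(p2[120:345,150:435],(380,300))[:, :380].repeat(2,1)[:, :760]]))
```

```text
[-1.56634200e+01  2.55230066e+01 -1.64317678e+01  3.22708476e-02
 -4.80522468e+01 -6.88175443e+01] [ 0.49323742 -0.30439952  0.08198592] 0.45416605827053974
```

View pics/v2.png

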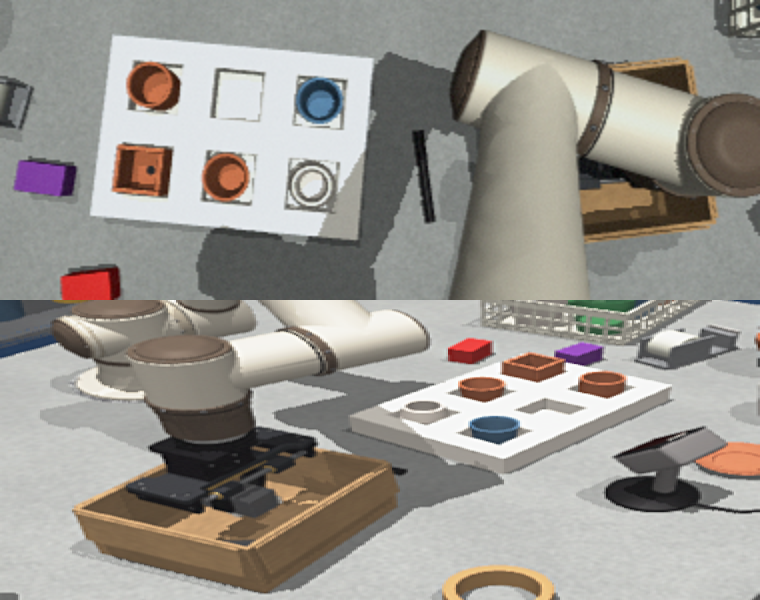

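The top half shows the uncovered square pot at about (142,170). The lower half shows the foam inside the carton at (250,500). Releasing it and measuring the pot.

>>> play_rows(commands="0 0 0 0 0 0;0 0 0 0 0 0;0 0 0 0 0 0;0 0 0 0 0 0;0 0 0 0 0 0;0 0 0 0 0 0;0 0 1 0 0 0;0 0 1 0 0 0;0 0 1 0 0 0;0 0 1 0 0 0;0 0 1 0 0 0;-0.06 1 0.1 0 0 0;-0.06 1 0 0 0 0;-0.06 1 0 0 0 0;-0.06 1 0 0 0 0;-0.06 1 0 0 0 0;-0.06 1 0 0 0 0;-0.06 1 0 0 0 0;-0.06 1 0 0 0 0;-0.06 1 0 0 0 0", grip=87)

```text
time_s: 10.15
tcp_pos: [0.4764, -0.0335, 0.2346]
ee_rot: [[-0.995, -0.096, 0.0], [-0.096, 0.995, 0.0], [-0.0, 0.0, -1.0]]
wrist_force: [0.6, 0.7, -0.0]
gripper_width: 0.999
gripper_force: 0.0
```

Run:
```python
from station import r,cams
from h import *
p,d,P=load('top2')
hsv=cv2.cvtColor(p,cv2.COLOR_BGR2HSV);sat=(hsv[...,1]>90)&(hsv[...,0]<18)
b=np.zeros(d.shape,bool);b[205:262,190:243]=1
for lo in(.08,.083):
    m=b&sat&(P[...,2]>lo)&(P[...,2]<.097);print(rect(P[m]),np.median(P[m][:,2]),P[m].mean(0))
m=b&sat&(P[...,2]>.083)
n,l,st,_=cv2.connectedComponentsWithStats(m.astype(np.uint8));m=l==1+st[1:,4].argmax();print(rect(P[m]))
p,d=cams.capture('top');i=cams.camera_info('top');P=cloud(d,i['mtx'],i['R'],i['t'])
m=np.zeros(d.shape,bool);m[180:275,385:510]=1
m&=(hsv[...,0]>-1)&(P[...,2]<.1)&(P[...,2]>.03)
g=cv2.cvtColor(p,cv2.COLOR_BGR2HSV);m&=(g[...,1]<60)
n,l,st,c=cv2.connectedComponentsWithStats(m.astype(np.uint8))
for k in range(1,n):
    if st[k,4]>60:print('carton grey',c[k],st[k,4],P[l==k].mean(0))
```

```text
(array([460.4, 267.5]), array([59.2, 59.9]), 86.0, 218) 0.08702400057306842 [0.45983528 0.2660742  0.0868813 ]
(array([460.4, 267.5]), array([59.2, 59.9]), 86.0, 208) 0.08716396348178482 [0.46012421 0.26684074 0.08714644]
(array([460.4, 267.5]), array([59.2, 59.9]), 86.0, 208)
carton grey [440.03991597 225.43277311] 476 [ 0.49837302 -0.30094202  0.05536898]
```

Foam is in the carton. I'll grip the pot along the tray's x, so the final tilt cannot pivot it in the pads.

>>> play_rows(commands="0 1 0 0 0 0.8;0 1 0 0 0 0.8;0 1 0 0 0 0.8;0 1 0 0 0 0.8;0 1 0 0 0 0.8;-0.1 1 0 0 0 0.8;-0.1 1 0 0 0 0.8;-0.1 1 0 0 0 0.8;-0.1 1 0 0 0 0.8;-0.1 0.7 0 0 0 0.8;0 0.3 0 0 0 0.8;0 0 0 0 0 0.55;0 0 0 0 0 0;0 0 0 0 0 0")

```text
time_s: 11.6
tcp_pos: [0.4616, 0.2652, 0.2345]
ee_rot: [[-0.074, -0.997, -0.0], [-0.997, 0.074, -0.0], [0.0, 0.0, -1.0]]
wrist_force: [0.1, 0.0, -0.4]
gripper_width: 0.999
gripper_force: 0.0
```

Run:
```python
from station import r,cams
from h import *
s=r.sense();i=cams.camera_info('wrist');p,d=cams.capture('wrist')
print(s['joints'].round(1) if hasattr(s['joints'],'round') else s['joints'],s['tcp_pos'])
R=s['ee_rot'];print(np.degrees(np.arctan2(R[1][1],R[0][1])))
P=cloud(d,i['mtx'],i['R'],i['t'])
hsv=cv2.cvtColor(p,cv2.COLOR_BGR2HSV);sat=(hsv[...,1]>90)&(hsv[...,0]<18)
m=sat&(P[...,2]>.083)&(P[...,2]<.1)&(np.hypot(P[...,0]-.46,P[...,1]-.269)<.055)
print(rect(P[m]),np.median(P[m][:,2]))
```

```text
[ 47.3  12.5 -11.4  -0.  -66.1 -51.6] [0.46164933 0.26518302 0.23446401]
175.73861783045103
(array([462.1, 270.6]), array([59.1, 59.6]), 85.9, 1146) 0.08825900551860205
```

>>> play_rows(commands="0 0.13 -0.9 0 0 0;0 0 -0.9 0 0 0;0 0 -0.9 0 0 0;0 0 -0.9 0 0 0;0 0 -0.9 0 0 0;0 0 -0.9 0 0 0;0 0 -0.48 0 0 0;0 0 0 0 0 0;0 0 0 0 0 0")

```text
time_s: 12.55
tcp_pos: [0.4622, 0.2693, 0.0586]
ee_rot: [[-0.073, -0.997, 0.001], [-0.997, 0.073, 0.0], [-0.0, -0.001, -1.0]]
wrist_force: [-0.4, 0.4, -0.1]
gripper_width: 0.998
gripper_force: 0.0
```

>>> play_rows(commands="0 0 0 0 0 0;0 0 0 0 0 0;0 0 0 0 0 0;0 0 0 0 0 0;0 0 0 0 0 0;0 0 0 0 0 0;0 0 0 0 0 0;0 0 0 0 0 0", grip=45)

```text
time_s: 13.35
tcp_pos: [0.4617, 0.2693, 0.0586]
ee_rot: [[-0.072, -0.997, 0.0], [-0.997, 0.072, 0.0], [-0.0, -0.0, -1.0]]
wrist_force: [-1.9, 0.5, 5.7]
gripper_width: 0.688
gripper_force: 30.0
```

>>> play_rows(commands="0 0 0.3 0 0 0;0 0 0.5 0 0 0;0 0 0.5 0 0 0;0 0 0.7 0 0 0;0 0 0.7 0 0 0;0 0 0.8 0 0 0;0 0 0.9 0 0 0;0 0 1 0 0 0;0 0 1 0 0 0;0 0 1 0 0 0;0 0 0.6 0 0 0;0.2 -0.4 0 0 0 0;0.4 -0.8 0 0 0 0;0.4 -0.8 0 0 0 0;0.4 -0.8 0 0 0 0;0.4 -0.8 0 0 0 0;0.4 -0.8 0 0 0 0;0.4 -0.8 0 0 0 0;0.2 -0.4 0 0 0 0;0 0 0 0 0 0")

```text
time_s: 15.35
tcp_pos: [0.5456, 0.0993, 0.2965]
ee_rot: [[-0.075, -0.997, -0.003], [-0.997, 0.075, -0.001], [0.001, 0.003, -1.0]]
wrist_force: [-0.5, -0.1, -2.9]
gripper_width: 0.685
gripper_force: 30.0
```

```bash
cat > t.py <<'E'
from station import r
from h import *
from scipy.spatial.transform import Rotation as Ro
s=r.sense();T=np.array(s['tcp_pos']);R=np.array(s['ee_rot'])
W=np.array([.7757,.0154,.1516]);ps=np.radians(-6.6);e=np.radians(40)
n=np.array([-np.cos(e)*np.cos(ps),-np.cos(e)*np.sin(ps),np.sin(e)])
z=-n;x=np.array([np.sin(ps),-np.cos(ps),0]);G=np.c_[x,np.cross(z,x),z]
import sys
L=float(sys.argv[1]) if len(sys.argv)>1 else .0435
rv=Ro.from_matrix(G@R.T).as_rotvec()
print('t',s['time_s'],'T',T.round(4),'J',np.round(s['joints'],1),'grip',s['gripper_width'],s['gripper_force'])
print('goal',(W+n*(.1+L)).round(4),'d units',((W+n*(.1+L)-T)/.03).round(2),'rot units',(rv/.15).round(2),'deg',np.degrees(np.linalg.norm(rv)).round(2))
E
python3 t.py
```

```text
t 15.35 T [0.5456 0.0993 0.2965] J [ 27.   12.7  -2.2  -0.  -75.3 -31.4] grip 0.6846439490159985 29.99667529016733
goal [0.6665 0.028  0.2438] d units [ 4.03 -2.38 -1.76] rot units [-0.55 -5.81 -0.24] deg 50.2
```

>>> play_rows(commands="0 -0.1 0 -0.04 -0.39 -0.016;0 -0.1 0 -0.04 -0.39 -0.016;0 -0.1 0 -0.04 -0.39 -0.016;0 -0.1 0 -0.04 -0.39 -0.016;0 -0.1 0 -0.04 -0.39 -0.016;0 -0.1 0 -0.04 -0.39 -0.016;0 -0.1 0 -0.04 -0.39 -0.016;0 -0.1 0 -0.04 -0.39 -0.016;0 -0.1 0 -0.04 -0.39 -0.016;0 -0.1 0 -0.04 -0.39 -0.016;0 -0.1 0 -0.04 -0.39 -0.016;0 -0.1 0 -0.04 -0.39 -0.016;0 -0.1 0 -0.04 -0.39 -0.016;0 -0.1 0 -0.03 -0.39 -0.016;0 -0.1 0 0 -0.35 -0.016;0 0 0 0 0 0;0 0 0 0 0 0")

```text
time_s: 17.05
tcp_pos: [0.5562, 0.0582, 0.314]
ee_rot: [[-0.122, -0.678, 0.725], [-0.993, 0.08, -0.091], [0.004, -0.731, -0.683]]
wrist_force: [0.1, -0.4, -1.1]
gripper_width: 0.688
gripper_force: 30.0
```

```bash
python3 t.py
```

```text
t 17.05 T [0.5562 0.0582 0.314 ] J [   9.3   -6.1  -52.7  101.2  -12.2 -112.6] grip 0.6882856322768973 29.99667269177735
goal [0.6665 0.028  0.2438] d units [ 3.68 -1.01 -2.34] rot units [-0.02 -0.35  0.05] deg 3.08
```

>>> play_rows(commands="0.4 -0.1 -0.2 0 0 0;0.4 -0.1 -0.2 0 0 0;0.4 -0.1 -0.2 0 0 0;0.4 -0.1 -0.2 0 0 0;0.4 -0.1 -0.2 0 0 0;0.4 -0.1 -0.2 0 0 0;0 0 0 0 0 0;0 0 0 0 0 0")

```text
time_s: 17.85
tcp_pos: [0.6276, 0.0518, 0.2906]
ee_rot: [[-0.137, -0.691, 0.71], [-0.99, 0.08, -0.113], [0.022, -0.718, -0.695]]
wrist_force: [-0.5, 0.2, -2.8]
gripper_width: 0.686
gripper_force: 30.0
```

```bash
python3 t.py
```

```text
t 17.85 T [0.6276 0.0518 0.2906] J [   2.5    2.7  -45.9  115.4   -9.2 -122.1] grip 0.685518667203854 29.99700342770666
goal [0.6665 0.028  0.2438] d units [ 1.3  -0.79 -1.56] rot units [ 0.08 -0.49  0.15] deg 4.46
```

The pose is against the J4 and J5 limits. I'll identify the kinematics from the readings so far to find a feasible posture.

```bash
cat > k.py <<'E'
from h import *
from scipy.optimize import least_squares
from scipy.spatial.transform import Rotation as Ro
D=[([-49.068,22.042,.453,0,-68.411,-14.817],[.27485,-.56065,.22147]),
([47.7612,12.8152,-12.874,-.0133,-64.3945,-132.251],[.45769,.26646,.22209]),
([-15.6634,25.523,-16.4318,.032,-48.0522,-68.8175],[.49324,-.3044,.08199]),
([47.3,12.5,-11.4,0,-66.1,-51.6],[.46165,.26518,.23446]),
([27,12.7,-2.2,0,-75.3,-31.4],[.5456,.0993,.2965]),
([9.3,-6.1,-52.7,101.2,-12.2,-112.6],[.5562,.0582,.314]),
([2.5,2.7,-45.9,115.4,-9.2,-122.1],[.6276,.0518,.2906])]
Z=[[-.001,.0019,-1],[0,0,-1],[0,0,-1],[0,0,-1],[-.003,-.001,-1],[.725,-.091,-.683],[.71,-.113,-.695]]
def fk(j,p,s4=1):
    j=np.radians(j);a0,h,L1,ex,ez,oy,wy,wp,d=p
    r=lambda ax,a:Ro.from_euler(ax,a).as_matrix()
    A=r('z',j[0]);t=A@[a0,0,h]+A@r('y',j[1])@[0,0,L1]
    B=A@r('y',j[1]-j[2]);t=t+B@[ex,oy,ez]
    C=B@r('x',s4*j[3])@r('y',-j[4])
    return t+C@[d,wy,wp],C[:,0]
if __name__=='__main__':
    for s4 in(1,-1):
        f=lambda p:np.concatenate([fk(j,p,s4)[0]-T for j,T in D]+[1e-4*np.array(p)])
        q=least_squares(f,[0,.2,.3,.3,0,0,-.1,0,.2])
        print(s4,q.x.round(4),np.abs(q.fun[:21]).max())
        print([np.degrees(np.arccos(np.clip(fk(j,q.x,s4)[1]@z/np.linalg.norm(z),-1,1))).round(2) for (j,T),z in zip(D,Z)])
E
python3 k.py
```

```text
1 [-0.1781  0.7838  0.6874  0.4021 -0.0808 -0.0344 -0.1256  0.1947  0.9801] 0.03963166996839146
[np.float64(0.12), np.float64(0.08), np.float64(0.02), np.float64(0.0), np.float64(0.03), np.float64(23.91), np.float64(16.58)]
-1 [ 2.500e-03  1.584e-01  5.636e-01  4.208e-01 -5.000e-04  5.000e-04
 -1.600e-01 -1.100e-03  3.033e-01] 0.0007120396524824546
[np.float64(0.12), np.float64(0.08), np.float64(0.02), np.float64(0.0), np.float64(0.03), np.float64(0.07), np.float64(0.03)]
```

```bash
cat > ik.py <<'E'
from k import *
P=[.0025,.1584,.5636,.4208,-.0005,.0005,-.16,-.0011,.3033]
lo=np.array([-179,-69,-61,-181,-171])+.5;hi=np.array([179,118,80,117,-9.2])-.5
def iks(T,z,N=60):
    rng=np.random.default_rng(0);S=[]
    for i in range(N):
        x0=rng.uniform(lo,hi)
        q=least_squares(lambda x:np.r_[(fk(x,P,-1)[0]-T)*5,fk(x,P,-1)[1]-z],x0,bounds=(lo,hi),x_scale=50)
        if q.cost<1e-7 and not any(np.abs(q.x-s).max()<1 for s in S):S.append(q.x)
    return S
if __name__=='__main__':
    W=np.array([.7757,.0154,.1516]);ps=np.radians(-6.6);e=np.radians(40)
    n=np.array([-np.cos(e)*np.cos(ps),-np.cos(e)*np.sin(ps),np.sin(e)])
    for s in iks(W+n*.1435,-n):print(s.round(1))
    print('tool pitch variants')
    y=np.array([np.sin(ps),-np.cos(ps),0])*-1
    for a in(-40,-30,-20,-15,-10,10,20,30):
        # tool tilted by a deg about level axis relative to pot; grasp pt 62.5mm above base
        Rr=Ro.from_rotvec(y*np.radians(a)).as_matrix();z=Rr@-n
        for s in iks(W+n*.1625+z*.019,z,25):print(a,np.degrees(np.arcsin(-z[2])).round(1),s.round(1))
E
python3 ik.py
```

```text
tool pitch variants
-40 -0.0 [ -15.4   25.7  -48.  -170.8  -73.9]
-30 10.0 [ -15.2   18.4  -44.7 -169.4  -53.5]
-20 20.0 [ -14.6   13.   -38.8 -165.9  -32.4]
-15 25.0 [ -13.9   11.2  -34.4 -161.6  -21.4]
20 60.0 [ 20.6  12.  -27.9  31.1 -26.3]
30 70.0 [ 20.4  15.5 -14.3  13.2 -43. ]
```

Run:
```python
from ik import *
W=np.array([.7757,.0154,.1516]);ps=np.radians(-6.6);e=np.radians(40)
n=np.array([-np.cos(e)*np.cos(ps),-np.cos(e)*np.sin(ps),np.sin(e)])
y=np.array([-np.sin(ps),np.cos(ps),0]);c=np.cross(y,n)
pk=np.array([.4615,.269,.0755]);tx=Ro.from_euler('z',-4,degrees=True).as_matrix()
for nm,ax,pax in(('side',c,tx[:,0]*np.sign(c[0])),('pitch',y,tx[:,1])):
    for a in(-40,-30,-20,20,25,30,40):
        z=Ro.from_rotvec(ax*np.radians(a)).apply(-n);zp=Ro.from_rotvec(pax*np.radians(a)).apply([0,0,-1])
        F=iks(W+n*.1625+z*.019,z,20);K=iks(pk+zp*.019,zp,20)
        print(nm,a,'final z',z.round(2),[s.round(0) for s in F],'| pick z',zp.round(2),[s.round(0) for s in K])
```

```text
side -40 final z [ 0.51 -0.71 -0.49] [array([ 27.,  22., -38.,  82., -60.])] | pick z [-0.04 -0.64 -0.77] [array([ 57.,  38., -16.,  19., -73.])]
side -30 final z [ 0.6  -0.57 -0.56] [array([ 21.,  17., -43.,  92., -49.])] | pick z [-0.03 -0.5  -0.87] [array([ 55.,  34., -19.,  16., -65.])]
side -20 final z [ 0.68 -0.42 -0.6 ] [array([ 13.,  13., -45., 107., -36.])] | pick z [-0.02 -0.34 -0.94] [array([ 53.,  30., -21.,  13., -57.])]
side 20 final z [ 0.75  0.26 -0.6 ] [array([ 11.,  10., -19., -35., -10.])] | pick z [ 0.02  0.34 -0.94] [array([ 38.,  21., -22., -26., -36.])]
side 25 final z [ 0.74  0.34 -0.58] [array([  4.,  11., -14., -53., -21.])] | pick z [ 0.03  0.42 -0.91] [array([ 34.,  21., -21., -34., -37.])]
side 30 final z [ 0.72  0.42 -0.56] [array([ -2.,  12., -11., -62., -30.])] | pick z [ 0.03  0.5  -0.87] [array([ 30.,  22., -20., -42., -38.])]
side 40 final z [ 0.66  0.57 -0.49] [array([-10.,  16.,  -8., -71., -46.])] | pick z [ 0.04  0.64 -0.77] [array([ 22.,  24., -19., -57., -44.])]
pitch -40 final z [ 0.99 -0.11  0.  ] [array([ -15.,   26.,  -48., -171.,  -74.])]
[... 183 characters left out ...]
4] [array([ -15.,   13.,  -39., -166.,  -32.])] | pick z [ 0.34 -0.02 -0.94] [array([ 43.,  18., -54.,  74., -15.])]
pitch 20 final z [ 0.5  -0.06 -0.87] [array([ 21.,  12., -28.,  31., -26.])] | pick z [-0.34  0.02 -0.94] [array([ 40.,  32.,  -7., -15., -67.])]
pitch 25 final z [ 0.42 -0.05 -0.91] [array([ 21.,  14., -21.,  20., -35.])] | pick z [-0.42  0.03 -0.91] [array([ 38.,  34.,  -4., -17., -72.])]
pitch 30 final z [ 0.34 -0.04 -0.94] [array([ 20.,  15., -14.,  13., -43.])] | pick z [-0.5   0.03 -0.87] [array([ 36.,  36.,  -0., -19., -78.])]
pitch 40 final z [ 0.17 -0.02 -0.98] [array([ 19.,  20.,  -4.,   5., -58.])] | pick z [-0.64  0.04 -0.77] [array([ 34.,  41.,   6., -23., -89.])]
```

Leaning the tool 30° sideways about the gripping line (tool z toward −y, body over the free side of the tray) is feasible at both pick and finish. I'll put the pot back in its pocket and regrip that way.

```bash
cat > g.py <<'E'
import sys
from station import r
from h import *
from scipy.spatial.transform import Rotation as Ro
s=r.sense();T=np.array(s['tcp_pos']);R=np.array(s['ee_rot'])
tx=Ro.from_euler('z',-4.1,degrees=True).as_matrix()
def frame(y,z):
    y=y/np.linalg.norm(y);return np.c_[np.cross(y,z),y,z]
ps=np.radians(-6.6);e=np.radians(40);n=np.array([-np.cos(e)*np.cos(ps),-np.cos(e)*np.sin(ps),np.sin(e)])
c=np.cross([-np.sin(ps),np.cos(ps),0],n);A=np.radians(-30)
G={'down':frame(-tx[:,0],np.array([0,0,-1.])),
'lean':frame(-tx[:,0],Ro.from_rotvec(tx[:,0]*A).apply([0,0,-1])),
'fin':frame(-c,Ro.from_rotvec(c*A).apply(-n))}[sys.argv[1]]
rv=Ro.from_matrix(G@R.T).as_rotvec()/.15
print('t',s['time_s'],'T',T.round(4),'J',np.round(s['joints'],1),'grip',s['gripper_width'],s['gripper_force'],'F',np.round(s['wrist_force'],1))
print('z goal',G[:,2].round(3),'y goal',G[:,1].round(3),'rot units',rv.round(2))
if len(sys.argv)>4:print('d units',((np.array(sys.argv[2:5],float)-T)/.03).round(2))
E
python3 g.py down .545 .10 .30
```

```text
t 17.85 T [0.6276 0.0518 0.2906] J [   2.5    2.7  -45.9  115.4   -9.2 -122.1] grip 0.685518667203854 29.99700342770666 F [-0.5  0.2 -2.8]
z goal [ 0.  0. -1.] y goal [-0.997  0.071  0.   ] rot units [0.69 5.3  0.36]
d units [-2.75  1.61  0.31]
```

>>> play_rows(commands="-0.4 0.2 0 0 0 0;-0.5 0.3 0.1 0 0.2 0;-0.5 0.3 0.1 0.05 0.4 0.03;-0.5 0.3 0.1 0.05 0.4 0.03;-0.5 0.3 0 0.05 0.4 0.03;-0.35 0.21 0 0.05 0.4 0.03;0 0 0 0.05 0.4 0.03;0 0 0 0.05 0.4 0.03;0 0 0 0.05 0.4 0.03;0 0 0 0.05 0.4 0.03;0 0 0 0.05 0.4 0.03;0 0 0 0.05 0.4 0.03;0 0 0 0.05 0.4 0.03;0 0 0 0.05 0.4 0.03;0 0 0 0.05 0.3 0.03;0 0 0 0 0 0;0 0 0 0 0 0;0 0 0 0 0 0")

```text
time_s: 19.65
tcp_pos: [0.5794, 0.0833, 0.3105]
ee_rot: [[-0.078, -0.99, 0.118], [-0.997, 0.075, -0.023], [0.014, -0.12, -0.993]]
wrist_force: [0.2, 0.3, -2.2]
gripper_width: 0.687
gripper_force: 30.0
```

```bash
python3 g.py down .4617 .2693 .20
```

```text
t 19.65 T [0.5794 0.0833 0.3105] J [ 26.3  11.9  -3.3   4.5 -69.4 -32. ] grip 0.687059065348663 29.996836432255805 F [ 0.2  0.3 -2.2]
z goal [ 0.  0. -1.] y goal [-0.997  0.071  0.   ] rot units [0.15 0.79 0.03]
d units [-3.92  6.2  -3.68]
```

>>> play_rows(commands="-0.3 0.5 0 0.05 0.27 0.01;-0.5 0.8 0 0.05 0.27 0.01;-0.5 0.8 0 0.05 0.25 0.01;-0.5 0.8 0 0 0 0;-0.5 0.8 0 0 0 0;-0.5 0.8 0 0 0 0;-0.5 0.8 -0.3 0 0 0;-0.4 0.6 -0.6 0 0 0;-0.22 0.3 -0.8 0 0 0;0 0 -0.8 0 0 0;0 0 -0.7 0 0 0;0 0 -0.5 0 0 0;0 0 0 0 0 0;0 0 0 0 0 0;0 0 0 0 0 0")

```text
time_s: 21.15
tcp_pos: [0.4631, 0.2699, 0.201]
ee_rot: [[-0.072, -0.997, 0.002], [-0.997, 0.072, 0.001], [-0.002, -0.002, -1.0]]
wrist_force: [-0.1, 1.4, -1.2]
gripper_width: 0.686
gripper_force: 30.0
```

```bash
python3 g.py down .4617 .2693 .0605
```

```text
t 21.15 T [0.4631 0.2699 0.201 ] J [ 47.6  14.3 -14.1   0.1 -61.5 -51.8] grip 0.6858282764849444 29.996930002234876 F [-0.1  1.4 -1.2]
z goal [ 0.  0. -1.] y goal [-0.997  0.071  0.   ] rot units [-0.01  0.02  0.  ]
d units [-0.05 -0.02 -4.68]
```

>>> play_rows(commands="-0.05 -0.02 -0.6 0 0.02 0;0 0 -0.7 0 0 0;0 0 -0.7 0 0 0;0 0 -0.5 0 0 0;0 0 -0.4 0 0 0;0 0 -0.4 0 0 0;0 0 -0.4 0 0 0;0 0 -0.4 0 0 0;0 0 -0.3 0 0 0;0 0 -0.2 0 0 0;0 0 0 0 0 0;0 0 0 0 0 0")

```text
time_s: 22.35
tcp_pos: [0.4614, 0.269, 0.0617]
ee_rot: [[-0.072, -0.997, -0.002], [-0.997, 0.072, -0.0], [0.0, 0.002, -1.0]]
wrist_force: [-0.8, -0.0, -2.6]
gripper_width: 0.688
gripper_force: 30.0
```

>>> play_rows(commands="0 0 -0.08 0 0 0;0 0 0 0 0 0")

```text
time_s: 22.55
tcp_pos: [0.4612, 0.2689, 0.0593]
ee_rot: [[-0.072, -0.997, -0.003], [-0.997, 0.072, 0.0], [0.0, 0.003, -1.0]]
wrist_force: [0.3, 0.3, -2.3]
gripper_width: 0.69
gripper_force: 30.0
```

>>> play_rows(commands="0 0 0 0 0 0;0 0 0 0 0 0;0 0 0 0 0 0;0 0 0 0 0 0;0 0 0 0 0 0;0 0 0.5 0 0 0;0 0 0.7 0 0 0;0 0 0.9 0 0 0;0 0 0.9 0 0 0;0 0 0.9 0 0 0;0 -0.05 0.4 -0.5 0.04 0;0 -0.05 0 -0.5 0.04 0;0 -0.05 0 -0.5 0.04 0;0 -0.05 0 -0.5 0.04 0;0 -0.05 0 -0.5 0.04 0;0 -0.05 0 -0.5 0.04 0;0 -0.02 0 -0.48 0.01 0;0 0 0 0 0 0;0 0 0 0 0 0", grip=87)

```text
time_s: 24.45
tcp_pos: [0.461, 0.2594, 0.1878]
ee_rot: [[-0.063, -0.997, -0.039], [-0.864, 0.074, -0.498], [0.5, 0.003, -0.866]]
wrist_force: [-0.2, 0.5, 0.3]
gripper_width: 1.001
gripper_force: 0.0
```

```bash
python3 g.py lean .461 .2595 .0625
python3 - <<'E'
from station import r,cams
from h import *
p,d=cams.capture('top');i=cams.camera_info('top');P=cloud(d,i['mtx'],i['R'],i['t'])
cv2.imwrite('pics/v3.png',cv2.resize(p[140:300,150:530],(760,320)))
E
```

```text
t 24.45 T [0.461  0.2594 0.1878] J [ 55.3  25.6 -10.7  14.7 -80.5 -65.5] grip 1.0013944716809937 0.0 F [-0.2  0.5  0.3]
z goal [-0.036 -0.499 -0.866] y goal [-0.997  0.071  0.   ] rot units [-0.   -0.02  0.02]
d units [ 0.    0.   -4.18]
```

View pics/v3.png

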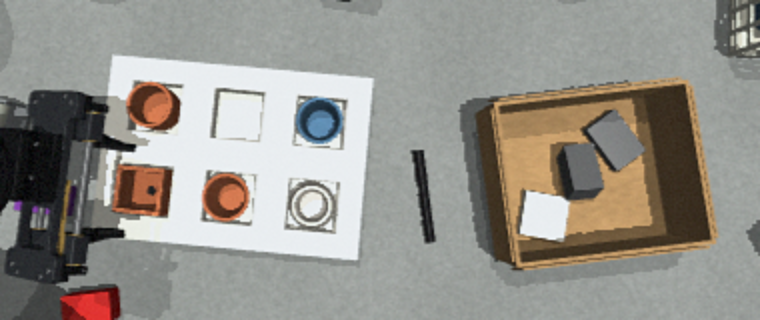

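The pot is upright in its pocket at (142,190) and the foam lies in the carton at (580,170). Descending with the tool leaned.

>>> play_rows(commands="0 0 -0.8 0 -0.02 0.02;0 0 -0.8 0 0 0;0 0 -0.8 0 0 0;0 0 -0.8 0 0 0;0 0 -0.6 0 0 0;0 0 -0.36 0 0 0;0 0 0 0 0 0;0 0 0 0 0 0")

```text
time_s: 25.3
tcp_pos: [0.4616, 0.2594, 0.0642]
ee_rot: [[-0.063, -0.997, -0.034], [-0.864, 0.072, -0.498], [0.499, -0.002, -0.867]]
wrist_force: [0.5, 0.9, 0.2]
gripper_width: 0.998
gripper_force: 0.0
```

>>> play_rows(commands="0 0 0 0 0 0;0 0 0 0 0 0;0 0 0 0 0 0;0 0 0 0 0 0;0 0 0 0 0 0;0 0 0 0 0 0;0 0 0 0 0 0;0 0 0 0 0 0", grip=45)

```text
time_s: 26.1
tcp_pos: [0.461, 0.2593, 0.0636]
ee_rot: [[-0.062, -0.997, -0.035], [-0.864, 0.072, -0.499], [0.5, -0.001, -0.866]]
wrist_force: [-1.9, 1.0, 1.9]
gripper_width: 0.687
gripper_force: 30.0
```

```bash
python3 g.py lean .461 .2595 .0625
```

```text
t 26.1 T [0.461  0.2593 0.0636] J [ 55.3  33.4 -18.3  16.3 -65.6 -69.8] grip 0.6867028869357781 29.994129426777363 F [-1.9  1.   1.9]
z goal [-0.036 -0.499 -0.866] y goal [-0.997  0.071  0.   ] rot units [0.   0.01 0.  ]
d units [-0.    0.01 -0.04]
```

```bash
cat > path.py <<'E'
from ik import *
import subprocess,sys
from scipy.spatial.transform import Slerp
sys.argv=['g','lean'];from g import frame,tx,n,c,A
R0=frame(-tx[:,0],Ro.from_rotvec(tx[:,0]*A).apply([0,0,-1]));R1=frame(-c,Ro.from_rotvec(c*A).apply(-n))
print('rv lean->fin units',(Ro.from_matrix(R1@R0.T).as_rotvec()/.15).round(2))
g=np.array([.660,.0191,.2484])
for so in(.04,.08):
    w=[(np.array([.461,.259,.0636]),0),(np.array([.461,.259,.3]),0),(g+so*n,1),(g,1)]
    x=np.array([55.3,33.4,-18.3,16.3,-65.6]);sl=Slerp([0,1],Ro.from_matrix([R0,R1]))
    for (a,u),(b,v) in zip(w,w[1:]):
        for k in np.linspace(.1,1,10):
            T=a+(b-a)*k;z=sl(u+(v-u)*k).as_matrix()[:,2]
            q=least_squares(lambda x:np.r_[(fk(x,P,-1)[0]-T)*5,fk(x,P,-1)[1]-z],x,bounds=(lo,hi),x_scale=50);x=q.x
            if q.cost>1e-6 or round(k*10)%5==0:print(so,T.round(3),x.round(0),'%.1e'%q.cost)
E
python3 path.py
```

```text
t 26.1 T [0.461  0.2593 0.0636] J [ 55.3  33.4 -18.3  16.3 -65.6 -69.8] grip 0.6867028869357781 29.994129426777363 F [-1.9  1.   1.9]
z goal [-0.036 -0.499 -0.866] y goal [-0.997  0.071  0.   ] rot units [0.   0.01 0.  ]
rv lean->fin units [-0.54 -5.79 -0.27]
0.04 [0.461 0.259 0.182] [ 55.  26. -12.  15. -80.] 1.2e-19
0.04 [0.461 0.259 0.3  ] [ 55.  21.  -2.  15. -94.] 1.6e-18
0.04 [0.545 0.141 0.287] [ 47.  14. -25.  40. -70.] 4.2e-25
0.04 [0.63  0.023 0.274] [ 25.  13. -44.  86. -51.] 1.3e-30
0.04 [0.645 0.021 0.261] [ 23.  15. -44.  89. -50.] 1.8e-30
0.04 [0.66  0.019 0.248] [ 22.  17. -43.  91. -49.] 1.4e-28
0.08 [0.461 0.259 0.182] [ 55.  26. -12.  15. -80.] 1.2e-19
0.08 [0.461 0.259 0.3  ] [ 55.  21.  -2.  15. -94.] 1.6e-18
0.08 [0.53  0.143 0.3  ] [ 49.  12. -25.  39. -72.] 2.1e-25
0.08 [0.599 0.026 0.3  ] [ 29.   9. -45.  81. -53.] 2.4e-18
0.08 [0.63  0.023 0.274] [ 25.  13. -44.  86. -51.] 2.3e-28
0.08 [0.66  0.019 0.248] [ 22.  17. -43.  91. -49.] 5.5e-24
```

>>> play_rows(commands="0 0 0.2 0 0 0;0 0 0.4 0 0 0;0 0 0.5 0 0 0;0 0 0.5 0 0 0;0 0 0.6 0 0 0;0 0 0.7 0 0 0;0 0 0.8 0 0 0;0 0 0.9 0 0 0;0 0 0.9 0 0 0;0 0 0.9 0 0 0;0 0 0.9 0 0 0;0 0 0.5 0 0 0;0 0 0 0 0 0")

```text
time_s: 27.4
tcp_pos: [0.4617, 0.2597, 0.3]
ee_rot: [[-0.064, -0.997, -0.032], [-0.866, 0.071, -0.495], [0.496, -0.004, -0.869]]
wrist_force: [-0.0, -0.6, -1.4]
gripper_width: 0.687
gripper_force: 30.0
```

>>> play_rows(commands="0.3 -0.52 0 -0.036 -0.38 -0.018;0.3 -0.52 0 -0.036 -0.38 -0.018;0.3 -0.52 0 -0.036 -0.38 -0.018;0.3 -0.52 0 -0.036 -0.38 -0.018;0.3 -0.52 0 -0.036 -0.38 -0.018;0.3 -0.52 0 -0.036 -0.38 -0.018;0.3 -0.52 0 -0.036 -0.38 -0.018;0.3 -0.52 0 -0.036 -0.38 -0.018;0.3 -0.52 0 -0.036 -0.38 -0.018;0.3 -0.52 0 -0.036 -0.38 -0.018;0.3 -0.52 0 -0.036 -0.38 -0.018;0.3 -0.52 0 -0.036 -0.38 -0.018;0.3 -0.52 0 -0.036 -0.38 -0.018;0.3 -0.52 0 -0.036 -0.38 -0.018;0.3 -0.52 0 -0.036 -0.38 -0.018;0 0 0 0 0 0;0 0 0 0 0 0;0 0 0 0 0 0")

```text
time_s: 29.2
tcp_pos: [0.5962, 0.0259, 0.2973]
ee_rot: [[-0.475, -0.649, 0.594], [-0.817, 0.074, -0.572], [0.327, -0.757, -0.565]]
wrist_force: [0.9, 0.2, -2.7]
gripper_width: 0.686
gripper_force: 30.0
```

```bash
python3 g.py fin .660 .0191 .2484
```

```text
t 29.2 T [0.5962 0.0259 0.2973] J [  29.4    8.6  -45.4   79.9  -53.4 -112.1] grip 0.6858479462439852 29.996165949851274 F [ 0.9  0.2 -2.7]
z goal [ 0.602 -0.573 -0.557] y goal [-0.639  0.074 -0.766] rot units [-0.01 -0.09 -0.  ]
d units [ 2.13 -0.23 -1.63]
```

Tracking is good. Next is the final approach along the window's normal.

>>> play_rows(commands="0.3 -0.03 -0.23 0 -0.05 0;0.4 -0.04 -0.3 0 -0.04 0;0.4 -0.04 -0.3 0 0 0;0.4 -0.04 -0.3 0 0 0;0.4 -0.04 -0.3 0 0 0;0.23 -0.04 -0.2 0 0 0;0 0 0 0 0 0;0 0 0 0 0 0;0 0 0 0 0 0")

```text
time_s: 30.1
tcp_pos: [0.6598, 0.0187, 0.249]
ee_rot: [[-0.48, -0.638, 0.603], [-0.817, 0.074, -0.572], [0.32, -0.767, -0.556]]
wrist_force: [0.1, 0.3, -2.5]
gripper_width: 0.692
gripper_force: 30.0
```

```bash
python3 g.py fin .660 .0191 .2484
python3 - <<'E'
from station import cams
from h import *
ims=[]
W=np.array([.7757,.0154,.1516]);n=np.array([-.761,.088,.643]);n/=np.linalg.norm(n);y=np.array([.115,.993,0]);c=np.cross(y,n)
for nm in('scene','top'):
    p,d=cams.capture(nm);i=cams.camera_info(nm);np.savez(f'pics/f_{nm}.npz',p=p,d=d,**i)
    P=cloud(d,i['mtx'],i['R'],i['t']);hsv=cv2.cvtColor(p,cv2.COLOR_BGR2HSV)
    m=(hsv[...,1]>90)&(hsv[...,0]<18)&(np.linalg.norm(P-(W+.1375*n),axis=2)<.07)
    ims.append(p)
    if m.sum()>20:
        Q=(P[m]-W)@np.c_[c,y,n]*1000;print(nm,m.sum(),'c,y,n min/max',np.percentile(Q,[1,99],axis=0).round(1))
cv2.imwrite('pics/f.png',np.hstack([cv2.resize(ims[0][120:320,280:480],(400,400)),cv2.resize(ims[1][50:250,220:420],(400,400))]))
E
```

```text
t 30.1 T [0.6598 0.0187 0.249 ] J [  21.8   16.6  -42.9   91.2  -49.1 -119.7] grip 0.6915049782795267 29.99616315588355 F [ 0.1  0.3 -2.5]
z goal [ 0.602 -0.573 -0.557] y goal [-0.639  0.074 -0.766] rot units [-0.    0.01 -0.  ]
d units [ 0.01  0.01 -0.02]
scene 768 c,y,n min/max [[-27.8 -31.9 103.8]
 [ 35.2  28.7 175.9]]
top 684 c,y,n min/max [[-30.  -31.5 101.4]
 [ 32.5  26.2 178.2]]
```

View pics/f.png

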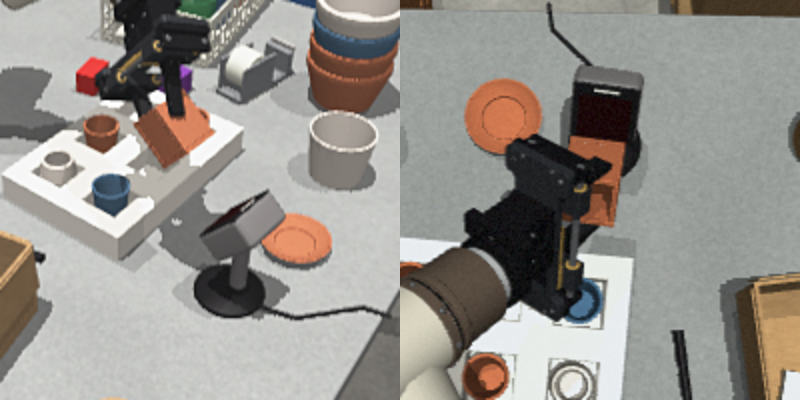

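The pot stands squarely before the window: at (178,130) in the left view and (597,180) in the right. One check of its tilt from the face planes.

Run:
```python
from h import *
W=np.array([.7757,.0154,.1516]);n=np.array([-.761,.088,.643]);n/=np.linalg.norm(n);y=np.array([.115,.993,0]);y/=np.linalg.norm(y);c=np.cross(y,n)
for nm in('f_scene','f_top'):
    p,d,P=load(nm);hsv=cv2.cvtColor(p,cv2.COLOR_BGR2HSV)
    Q=(P-W)@np.c_[c,y,n]*1000
    m=(hsv[...,1]>90)&(hsv[...,0]<18)&(np.abs(Q[...,0])<40)&(np.abs(Q[...,1])<38)&(Q[...,2]>90)&(Q[...,2]<185)
    for ax,s in((0,1),(1,1),(1,-1),(2,-1)):
        v=Q[m];lim={0:32,1:30,2:139}[ax];f=s*v[:,ax] if ax<2 else -v[:,ax]
        t=np.percentile(f,99);k=f>t-8
        for _ in range(8):
            C=np.median(v[k],0);C=v[k].mean(0);N=np.linalg.svd(v[k]-C)[2][2];k=(np.abs((v-C)@N)<1.5)&(f>t-14)
            if k.sum()<60:break
        if k.sum()>=60:N*=np.sign(N[ax]);print(nm,ax,s,k.sum(),C.round(1),np.degrees(N).round(1) if 0 else N.round(3))
```

```text
f_scene 0 1 248 [ 31.2  -0.6 133.4] [ 1.     0.021 -0.011]
f_scene 1 1 77 [ 30.8  22.4 136.5] [ 0.995  0.1   -0.021]
f_scene 1 -1 300 [  3.7 -28.6 138.7] [-0.01   1.    -0.007]
f_top 0 1 321 [ 29.5  -7.  129.6] [ 1.     0.    -0.005]
f_top 1 -1 60 [ 14.3 -27.9 159.2] [0.003 1.    0.01 ]
```

```bash
python3 -c "
from station import r
print(r.finish_job())"
```

```text
the job is handed in; nothing more can be done
None
```

The foam is in the waste carton, and the square pot is gripped with its barcode face about 10 cm straight in front of the scanner's window, square to within about 1°. On the first grip the arm hit its joint limits before reaching the window, so I put the pot back in its pocket and regripped it at a slant. The job was handed in at about 30 s.

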